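# Set the polarizer ring of a denture strain viewer

## Task

The cracked denture on the strain viewer is to be checked under polarised light. With the fingertips, push the upright lever post of the polarizer ring around its arc until the ring's pointer lines up with the brass index rider on the scale, then press the lamp button fully down and let it go. Do not take the post between the fingers, and leave the rider, the denture and the other things on the bench where they are.

Things in the scene. Friction and masses are not known exactly. Their poses are not given: they have to be found in the camera images.
- viewer_axis (a point): The strain viewer: a fixed round white light box, 260 mm across, 45 mm high, with a flat glass disc (124 mm across, top 48 mm above the bench) in the middle and a scale of dark ticks around the side nearest the robot. This point is on the ring's vertical turning axis, in the middle of the box's top face (45 mm above the bench). Its x axis points from the lever's zero position through the centre (roughly away from the robot), z up.
- lever_post (a point): Centre of the top of the lever post: a plain dark steel upright pin, 14 mm in diameter, on the polarizer ring 90 mm from the turning axis. Its top is 96 mm and its foot 56 mm above the bench; nothing but the low ring and box (highest point 57 mm) is beside it. The ring is aluminium, 132 mm inner and 168 mm outer diameter, top 56 mm above the bench. The post goes around a circle about the turning axis.
- pointer_tip (a point): Tip of the small dark steel pointer (5 mm wide) that juts outward from the foot of the lever post, 106 mm from the turning axis, 53 mm above the bench, in the same direction from the axis as the post.
- index_mark (a point): The mark to set: the point at which the inner tip of the brass index rider points, 106 mm from the turning axis, 53 mm above the bench. The rider is a small brass slide, 14 mm wide, with a wedge tip pointing inward, sitting on the scale at the box's rim (top 51 mm above the bench, 109 to 134 mm from the axis). It is stiff and is not to be moved. The ring is set when the pointer tip is at this point.
- ring (a joint): Angle of the polarizer ring, rad. At 0 the lever points along the viewer's -x (towards the robot when the viewer is not turned); it grows counter-clockwise seen from above. Stops at -1.3 and 1.2. It starts between -1.1 and -0.65. It turns against a light steady friction (about 1.5 N at the post) and stays where it is left.
- rider (a joint): Angle of the index rider on the scale, same axis, zero and sense as the ring, rad; somewhere from -0.1 to 0.75. The ring is set when its angle equals this.
- lamp_top (a point): Centre of the top of the lamp button: a round black push button, 36 mm across, in a small round white fixed housing (52 mm across, 12 mm high) on the bench, its top 22 mm above the bench, beside the viewer on its left or right. It is pressed straight down 6 mm, against a spring (5 N when fully down), and comes back up.
- lamp (a joint): Travel of the lamp button, m: 0 up, 0.006 fully down.
- denture_mid (a point): The cracked ivory acrylic denture: a loose horseshoe, about 40 by 68 by 18 mm, lying on the viewer's glass inside the ring. The point is in the middle of the horseshoe, half-way up. To be left alone.
- wheel: Grey rubber polishing wheel, loose, 72 mm across, 20 mm high, on the bench beside the viewer on the side away from the lamp button; origin at the centre of its underside. To be left alone.
- tray: Teal plastic impression tray, loose, about 75 by 80 by 18 mm, on the bench beyond the viewer on the left; origin at the underside. To be left alone.
- wrench: Heavy brass flask wrench, loose, 213 by 50 by 12 mm, lying beyond the viewer on the right; origin at the underside. To be left alone.
Not all that is in view belongs to the job. What is shaped like the part that bears lamp_top but orange or turquoise is not meant.

How it is judged:
By the outcome, as a careful person would: the job done as asked, in the order asked, and still so for the second after the job is handed in, with the robot touching nothing.
It also fails if it takes over 42 s, if anything falls off the work surface, if the arm or the gripper's body presses on something with over 40 N, if the wrist force passes 120 N, or if a joint passes its speed limit or range.

## Robot

A 6-joint arm with a two-finger parallel gripper is mounted at the origin on the work surface. World frame = base frame: x ahead of the robot, y to its left, z up, the work surface at z = 0. Lengths are in m, angles in rad, forces in N, time in s.
With the tool pointing down it reaches from about 0.3 to 0.775 m from the base axis. Payload 14.6 kg.
Tool frame: the origin (TCP) lies at the very end of the fingers, on their centre line; the grasp point (between the pads) lies 19 mm behind it; z points along the fingers, y is the direction in which the jaws open and shut (so a half turn about z gives the same grasp; the last joint's range is limited). The gripper opens to 94 mm and grips with 3 to 60 N. Pads are 16 mm wide; open, the fingers measure 119 mm over their backs; the gripper's body (75 mm by 177 mm) begins 78 mm behind the grasp point.
Start: joints at [1.124, 0.3, 1.521, -0, 1.321, -0.067], TCP at [0.204, 0.511, 0.205] pointing down, gripper open.
Joint ranges: [-3.03, 3.03], [-0.79, 2.21], [0.23, 2.52], [-1.04, 4.18], [0, 3.07], [-2.55, 2.55]. Speed limits (rad/s): [2.22, 2.22, 2.57, 3.14, 3.14, 3.14].

## Interface

Orientations are given as [roll, pitch, yaw] about the fixed x, y, z axes, in that order (R = Rz(yaw) Ry(pitch) Rx(roll)).
In Python, from station import ctrl, vision, ticket gives the robot as it stands.
- The arm moves only by the tool step_arm, never from a script. Its argument "steps" is a list of rows, each an object of numbers: "x", "y", "z": the shift along the tool's x, y, z in m; "ax", "ay", "az": the turn, a rotation vector about the tool's x, y, z in degrees; "claw": the finger opening in m, from 0 to 0.094. A call has 1 to 5 rows; each row shifts and turns the pose as measured when the row begins, along the tool's axes as they then stand; what a row does not reach is not made up. A row lasts 1/12 s, in which the tool goes at most 41.7 mm and 7.16 degrees, less where a joint would pass 70% of its speed; a pose out of reach is approached as far as the arm can. A call with a gripper value outside its range is refused whole. The fingers move at their own pace and stop on an object; "grip_force" is the grip in N (left out, the last holds). Time passes only in rows, so rows that do not move let the fingers close. It gives the time, the measured TCP pose, the force and the opening at its end, in the units of the state.
- ctrl.get_obs(): the state, without advancing time (a new reading comes with each control period).
- vision.camera(name): name is "side" or "top"; returns (picture, depth): 420x560x3 uint8, red, green, blue; 420x560 float32, m along the optical axis (not along the pixel's ray), 0 where there is no reading.
- vision.camera_params(name): a dict with "fov_y" (degrees; the focal length in pixels is half the picture's height over the tangent of half this angle, whatever the lens; pixels are square), "cx", "cy" (the principal point, pixels), "origin" and "attitude" of the camera in the world. Camera axes: x right, y up, looking along -z (the intrinsics and any distortion apply to the point x, -y, -z); pixel columns grow to the right and rows downward; lengths in m; the calibration is good to about 2 mm. A picture is of the moment at which its call begins. camera_params takes no time and is no camera call.
- ticket.hand_in(): hands the job in, once; it reports no verdict.
The state is a dict: "time_s": time; "qpos": joint angles; "joint_vel": joint speeds; "tau": joint torques, N m; "ee_pos": TCP position; "eef_rot": TCP orientation; "force": force on the tool from outside, world axes, zero at the start; "moment": the same for the moment, N m; "grip_width": finger opening in m.
Only numpy, scipy, OpenCV 4.12 (cv2) and the standard library are available. Lean on these libraries where they do the work, as an engineer would, in place of code of your own. Each camera call takes 0.05 s, during which the arm holds its last target.

## Working session

There is one attempt and no reset: what is moved stays moved. The work goes in short steps, Python scripts to look and compute and a tool call to move; the robot and the scene stay as the last step left them, time stands still between calls to the robot, and variables do not carry over. Pictures are saved under pics/ and viewed, and the job is handed in when it is done.

Besides the shell and the picture viewer there is one more tool, called after "Request:" as name(argument=value, ...), one argument or row to a line, values as JSON. step_arm: Moves the arm, as the interface text tells. Its arguments: {"type":"object","properties":{"steps":{"type":"array"},"grip_force":{"type":"number"}},"required":["steps"]}

```bash
mkdir -p pics; cat > h.py <<'E'
import numpy as np,cv2
from station import ctrl,vision,ticket
E
python3 - <<'E'
from h import *
for n in ("top","side"):
    p,d=vision.camera(n); cv2.imwrite(f"pics/{n}0.png",p[:,:,::-1]); np.savez(f"{n}0.npz",p=p,d=d); print(n,vision.camera_params(n))
o=ctrl.get_obs();print(o)
E
```

```text
top {'fov_y': 51.69718276717045, 'cx': 285.6135085781723, 'cy': 207.12475888029036, 'origin': array([0.47299954, 0.01764454, 0.93915499]), 'attitude': array([ 0.05135463, -0.01499493, -1.58102468])}
side {'fov_y': 53.449959895288885, 'cx': 275.6942745836898, 'cy': 213.05729801502218, 'origin': array([0.4403109 , 0.5886796 , 0.71189726]), 'attitude': array([ 0.72721721,  0.01442247, -3.02703896])}
{'time_s': 0.1, 'qpos': array([ 1.12438228e+00,  3.00406954e-01,  1.52148094e+00,  2.76564887e-05,
        1.32067584e+00, -6.65973057e-02]), 'joint_vel': array([ 0.00203054, -0.00057877, -0.00030881, -0.00030302,  0.00209024,
        0.00070785]), 'tau': array([-1.88293166e-04, -5.32648873e+01, -3.53279865e+01,  7.09624845e-02,
        2.36188306e-02, -1.20419284e-05]), 'ee_pos': array([0.20381508, 0.51061252, 0.20496387]), 'eef_rot': array([-3.14062551e+00, -9.13534126e-05,  2.76176901e+00]), 'force': array([ 0.65263073, -0.23119855, -0.02990089]), 'moment': array([ 0.00502209, -0.03428657, -0.00092652]), 'grip_width': 0.09381082998516285}
```

View pics/top0.png

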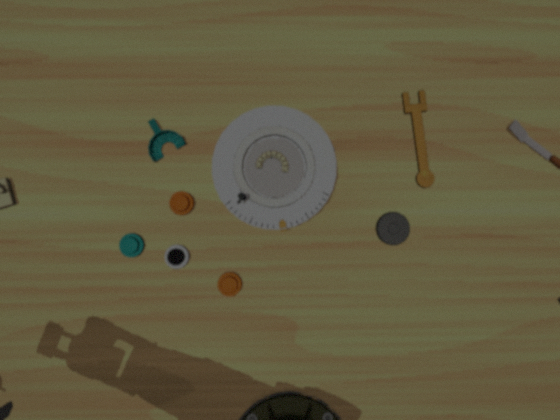

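View pics/side0.png

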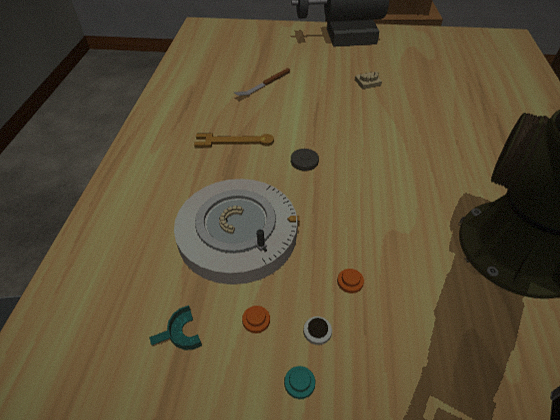

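```bash
cat >> h.py <<'E'
from scipy.spatial.transform import Rotation as Rn
def cam(n):
    c=vision.camera_params(n); f=210/np.tan(np.radians(c['fov_y'])/2)
    return c,f,Rn.from_euler('xyz',c['attitude']).as_matrix()
def ray(n,u,v):
    c,f,R=cam(n); u=np.asarray(u,float);v=np.asarray(v,float)
    return c['origin'],np.stack([(u-c['cx'])/f,-(v-c['cy'])/f,-np.ones_like(u)],-1)@R.T
def atz(n,u,v,z):
    o,r=ray(n,u,v); t=(z-o[2])/r[...,2]; return o+r*t[...,None]
def dep(n,u,v,d):
    o,r=ray(n,u,v); return o+r*np.asarray(d)[...,None]
def proj(n,P):
    c,f,R=cam(n); q=(np.asarray(P)-c['origin'])@R; return np.stack([c['cx']+f*q[...,0]/-q[...,2], c['cy']-f*q[...,1]/-q[...,2]],-1)
E
python3 - <<'E'
from h import *
for n,(u0,v0,u1,v1),k in (("top",(200,95,350,245),5),("side",(165,170,310,290),5)):
    p=np.load(n+"0.npz")['p']; c=p[v0:v1,u0:u1,::-1]
    c=cv2.resize(c,None,fx=4,fy=4,interpolation=cv2.INTER_CUBIC); c=np.clip(c*1.6,0,255).astype(np.uint8)
    cv2.imwrite(f"pics/{n}crop.png",c)
d=np.load("top0.npz")['d']
for nm,u,v in (("table",330,300),("box",230,140),("box",310,200),("box",275,112),("lamp",176,257),("wheel",393,228),("glass",274,185)):
    print(nm,dep("top",u,v,d[v,u]))
d=np.load("side0.npz")['d']
for nm,u,v in (("table",330,380),("box",190,215),("box",280,245),("lamp",318,327),("wheel",305,158)):
    print(nm,dep("side",u,v,d[v,u]))
# box top ring fit from top depth
d=np.load("top0.npz")['d']; vv,uu=np.mgrid[0:420,0:560]; P=dep("top",uu,vv,d)
m=(P[...,2]>.035)&(P[...,2]<.055)&(uu>205)&(uu<345)&(vv>95)&(vv<240)
cn,_=cv2.findContours(m.astype(np.uint8),0,1); cn=max(cn,key=cv2.contourArea)[:,0]
Q=atz("top",cn[:,0],cn[:,1],.045)
(c,ax,an)=cv2.fitEllipse(Q[:,:2].astype(np.float32)); print("box",c,ax)
d=np.load("side0.npz")['d'];P=dep("side",uu,vv,d)
m=(P[...,2]>.040)&(P[...,2]<.053)&(uu>165)&(uu<310)&(vv>170)&(vv<290)
cn,_=cv2.findContours(m.astype(np.uint8),0,1); cn=max(cn,key=cv2.contourArea)[:,0]
Q=atz("side",cn[:,0],cn[:,1],.045)
(c,ax,an)=cv2.fitEllipse(Q[:,:2].astype(np.float32)); print("boxside",c,ax)
E
```

```text
table [ 3.20319750e-01 -9.03204840e-02 -2.11040235e-04]
box [0.65938409 0.11781073 0.04603166]
box [ 0.53290255 -0.04662848  0.04806873]
box [0.71794959 0.02389963 0.04503134]
lamp [0.417332   0.23471941 0.02116467]
wheel [ 0.47350718 -0.22509658  0.01774709]
glass [0.56456698 0.02730602 0.04839582]
table [ 0.3889751   0.32387784 -0.00170734]
box [0.70000976 0.02331937 0.04386461]
box [0.4995501  0.08251313 0.04255481]
lamp [0.4144805  0.24138859 0.02140381]
wheel [ 0.46867238 -0.21794664  0.01607026]
box (0.6021122932434082, 0.027590680867433548) (0.2564602196216583, 0.257856547832489)
boxside (0.5991456508636475, 0.03289588913321495) (0.25685542821884155, 0.2571425139904022)
```

View pics/topcrop.png

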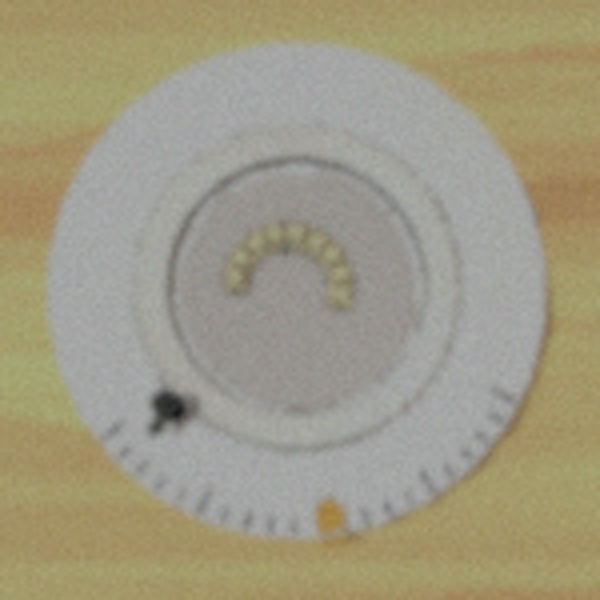

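View pics/sidecrop.png

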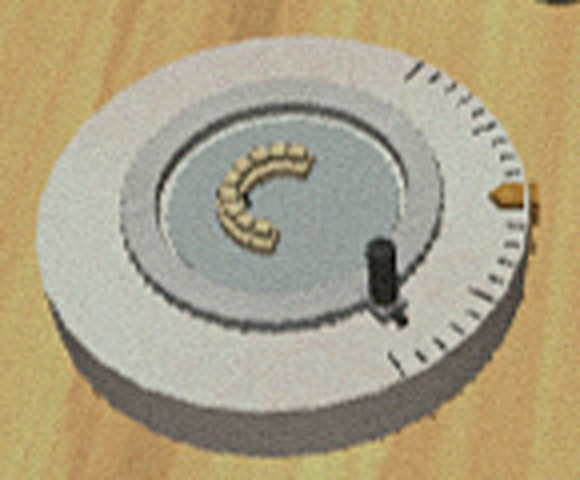

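```bash
python3 - <<'E'
from h import *
for n,c,u0,v0,L in (("top",(.6021,.0276),200,95,dict(rid=(330,498,.051),ridback=(331,535,.049),ptr=(152,431,.053),post=(171,405,.076))),
 ("side",(.5991,.0329),165,170,dict(rid=(490,197,.051),ridback=(530,197,.051),ptr=(404,322,.053),post=(380,243,.096),foot=(384,300,.056)))):
    for k,(u,v,z) in L.items():
        P=atz(n,u0+u/4-.4,v0+v/4-.4,z)[:2]; q=P-c; print(n,k,P,"r",np.hypot(*q),"az",np.degrees(np.arctan2(q[1],-q[0])))
E
```

```text
top rid [0.49401999 0.01130943] r 0.10930083179823932 az -8.571493938041215
top ridback [0.47509224 0.01096856] r 0.12809206277901564 az -7.460330263052514
top ptr [0.52912018 0.10198604] r 0.10420814572149407 az 45.54671913850824
top post [0.54055995 0.09028235] r 0.08784221650692814 az 45.52685237223611
side rid [0.49138946 0.01912645] r 0.10858761432375096 az -7.2871827757383985
side ridback [0.47057122 0.01699403] r 0.12950925164082575 az -7.054722506935108
side ptr [0.52536354 0.1057909 ] r 0.10368292556392178 az 44.6695936469985
side post [0.53729779 0.09212826] r 0.08560082109511903 az 43.78167545304074
side foot [0.53655337 0.09565581] r 0.08860232947315409 az 45.09565271862879
```

```bash
cat >> h.py <<'E'
def plan(tgt,yawdeg,n=5,vmax=.040,wmax=7.0):
    o=ctrl.get_obs(); p=o['ee_pos'].copy(); R=Rn.from_euler('xyz',o['eef_rot']).as_matrix()
    print("t",round(o['time_s'],2),"p",p.round(4),"yaw",np.degrees(o['eef_rot']).round(1),"F",o['force'].round(1),"w",round(o['grip_width'],4))
    for i in range(n):
        d=np.array(tgt)-p; L=np.linalg.norm(d); d=d*min(1,vmax/max(L,1e-9))
        Rt=Rn.from_euler('xyz',[np.pi,0,np.radians(yawdeg)]).as_matrix()
        w=Rn.from_matrix(R.T@Rt).as_rotvec(degrees=True); a=np.linalg.norm(w); w=w*min(1,wmax/max(a,1e-9))
        s=(R.T@d).round(4); w=w.round(1); print("x,y,z",s.tolist(),"rot",w.tolist())
        p=p+R@s; R=R@Rn.from_rotvec(w,degrees=True).as_matrix()
E
python3 -c "
from h import *
plan([.565,.12,.14],45,15)"
```

```text
t 0.1 p [0.2038 0.5106 0.205 ] yaw [-179.9   -0.   158.2] F [ 0.7 -0.2 -0. ] w 0.0938
x,y,z [-0.0358, -0.0171, 0.0049] rot [-0.0, 0.0, 7.0]
x,y,z [-0.0377, -0.0126, 0.0049] rot [-0.0, 0.0, 7.0]
x,y,z [-0.0389, -0.0079, 0.0049] rot [-0.0, 0.0, 7.0]
x,y,z [-0.0396, -0.0031, 0.0049] rot [-0.0, 0.0, 7.0]
x,y,z [-0.0397, 0.0018, 0.0048] rot [-0.0, 0.0, 7.0]
x,y,z [-0.0392, 0.0066, 0.0049] rot [-0.0, 0.0, 7.0]
x,y,z [-0.0381, 0.0113, 0.0048] rot [-0.0, 0.0, 7.0]
x,y,z [-0.0364, 0.0158, 0.0049] rot [-0.0, 0.0, 7.0]
x,y,z [-0.0342, 0.0202, 0.0048] rot [-0.0, 0.0, 7.0]
x,y,z [-0.0315, 0.0242, 0.0049] rot [-0.0, 0.0, 7.0]
x,y,z [-0.0283, 0.0278, 0.0048] rot [-0.0, 0.0, 7.0]
x,y,z [-0.0247, 0.0311, 0.0049] rot [-0.0, 0.0, 7.0]
x,y,z [-0.0207, 0.0339, 0.0048] rot [0.0, 0.0, 7.0]
x,y,z [-0.0065, 0.0143, 0.0019] rot [0.0, 0.0, 7.0]
x,y,z [-0.0, -0.0, 0.0] rot [0.0, 0.0, 7.0]
```

Request:
step_arm(
  steps=[
    {"x": -0.036,"y": -0.017,"z": 0.005,"az": 7,"claw": 0},
    {"x": -0.038,"y": -0.013,"z": 0.005,"az": 7,"claw": 0},
    {"x": -0.039,"y": -0.008,"z": 0.005,"az": 7,"claw": 0},
    {"x": -0.04,"y": -0.003,"z": 0.005,"az": 7,"claw": 0},
    {"x": -0.04,"y": 0.002,"z": 0.005,"az": 7,"claw": 0},
  ],
)

```text
validation failed for argument at $.st...
```

Request:
step_arm(
  steps=[
    {"x": -0.039,"y": 0.007,"z": 0.005,"az": 7,"claw": 0},
    {"x": -0.038,"y": 0.011,"z": 0.005,"az": 7,"claw": 0},
    {"x": -0.036,"y": 0.016,"z": 0.005,"az": 7,"claw": 0},
    {"x": -0.034,"y": 0.02,"z": 0.005,"az": 7,"claw": 0},
    {"x": -0.032,"y": 0.024,"z": 0.005,"az": 7,"claw": 0},
  ],
)

```text
validation failed for argument at $.st...
```

```bash
python3 -c "
from h import *
plan([.565,.12,.14],45,10)"
```

```text
t 0.1 p [0.2038 0.5106 0.205 ] yaw [-179.9   -0.   158.2] F [ 0.7 -0.2 -0. ] w 0.0938
x,y,z [-0.0358, -0.0171, 0.0049] rot [-0.0, 0.0, 7.0]
x,y,z [-0.0377, -0.0126, 0.0049] rot [-0.0, 0.0, 7.0]
x,y,z [-0.0389, -0.0079, 0.0049] rot [-0.0, 0.0, 7.0]
x,y,z [-0.0396, -0.0031, 0.0049] rot [-0.0, 0.0, 7.0]
x,y,z [-0.0397, 0.0018, 0.0048] rot [-0.0, 0.0, 7.0]
x,y,z [-0.0392, 0.0066, 0.0049] rot [-0.0, 0.0, 7.0]
x,y,z [-0.0381, 0.0113, 0.0048] rot [-0.0, 0.0, 7.0]
x,y,z [-0.0364, 0.0158, 0.0049] rot [-0.0, 0.0, 7.0]
x,y,z [-0.0342, 0.0202, 0.0048] rot [-0.0, 0.0, 7.0]
x,y,z [-0.0315, 0.0242, 0.0049] rot [-0.0, 0.0, 7.0]
```

Request:
step_arm(
  steps=[
    {"x": -0.036,"y": -0.017,"z": 0.005,"ax": 0.0,"ay": 0.0,"az": 7.0,"claw": 0.0},
  ],
)

```text
time_s: 0.18
ee_pos: [0.2286, 0.4839, 0.2001]
eef_rot: [-3.142, -0.001, 2.646]
force: [0.4, -0.4, -0.2]
grip_width: 0.0904
```

All keys are needed in every row.

Request:
step_arm(
  steps=[
    {"x": -0.038,"y": -0.013,"z": 0.005,"ax": 0,"ay": 0,"az": 7,"claw": 0},
    {"x": -0.039,"y": -0.008,"z": 0.005,"ax": 0,"ay": 0,"az": 7,"claw": 0},
    {"x": -0.04,"y": -0.003,"z": 0.005,"ax": 0,"ay": 0,"az": 7,"claw": 0},
    {"x": -0.04,"y": 0.002,"z": 0.005,"ax": 0,"ay": 0,"az": 7,"claw": 0},
    {"x": -0.039,"y": 0.007,"z": 0.005,"ax": 0,"ay": 0,"az": 7,"claw": 0},
  ],
)

```text
time_s: 0.6
ee_pos: [0.3664, 0.3314, 0.1726]
eef_rot: [-3.139, 0.0, 2.018]
force: [0.3, 0.8, -0.2]
grip_width: 0.0579
```

```bash
python3 -c "
from h import *
plan([.565,.12,.14],45,10)"
```

```text
t 0.6 p [0.3664 0.3314 0.1726] yaw [-179.9    0.   115.6] F [ 0.3  0.8 -0.2] w 0.0579
x,y,z [-0.0379, 0.012, 0.0044] rot [-0.0, 0.0, 7.0]
x,y,z [-0.0361, 0.0165, 0.0044] rot [-0.0, 0.0, 7.0]
x,y,z [-0.0339, 0.0208, 0.0045] rot [-0.0, 0.0, 7.0]
x,y,z [-0.0311, 0.0248, 0.0044] rot [-0.0, 0.0, 7.0]
x,y,z [-0.0278, 0.0284, 0.0045] rot [-0.0, 0.0, 7.0]
x,y,z [-0.0241, 0.0316, 0.0044] rot [-0.0, 0.0, 7.0]
x,y,z [-0.0201, 0.0343, 0.0045] rot [-0.0, 0.0, 7.0]
x,y,z [-0.0047, 0.0109, 0.0013] rot [-0.0, 0.0, 7.0]
x,y,z [-0.0, 0.0, 0.0] rot [-0.0, 0.1, 7.0]
x,y,z [-0.0, 0.0, 0.0] rot [-0.1, 0.0, 7.0]
```

Request:
step_arm(
  steps=[
    {"x": -0.038,"y": 0.012,"z": 0.0045,"ax": 0,"ay": 0,"az": 7,"claw": 0},
    {"x": -0.036,"y": 0.0165,"z": 0.0045,"ax": 0,"ay": 0,"az": 7,"claw": 0},
    {"x": -0.034,"y": 0.021,"z": 0.0045,"ax": 0,"ay": 0,"az": 7,"claw": 0},
    {"x": -0.031,"y": 0.025,"z": 0.0045,"ax": 0,"ay": 0,"az": 7,"claw": 0},
    {"x": -0.028,"y": 0.028,"z": 0.0045,"ax": 0,"ay": 0,"az": 7,"claw": 0},
  ],
)

```text
time_s: 1.02
ee_pos: [0.505, 0.1775, 0.1483]
eef_rot: [-3.139, 0.002, 1.393]
force: [-0.6, 0.3, -0.2]
grip_width: 0.024
```

Request:
step_arm(
  steps=[
    {"x": -0.024,"y": 0.0316,"z": 0.0045,"ax": 0,"ay": 0,"az": 7,"claw": 0},
    {"x": -0.02,"y": 0.034,"z": 0.0045,"ax": 0,"ay": 0,"az": 7,"claw": 0},
    {"x": -0.005,"y": 0.011,"z": 0.0015,"ax": 0,"ay": 0,"az": 7,"claw": 0},
    {"x": 0,"y": 0,"z": 0,"ax": 0,"ay": 0,"az": 7,"claw": 0},
    {"x": 0,"y": 0,"z": 0,"ax": 0,"ay": 0,"az": 7,"claw": 0},
  ],
)

```text
time_s: 1.43
ee_pos: [0.5713, 0.0984, 0.1336]
eef_rot: [-3.138, 0.008, 0.766]
force: [-0.4, 0.0, -0.1]
grip_width: -0.0003
```

```bash
python3 - <<'E'
from h import *
plan([.565,.12,.07],45,4)
for n in ("top","side"):
    p,d=vision.camera(n); cv2.imwrite(f"pics/{n}1.png",np.clip(p[:,:,::-1]*1.5,0,255).astype(np.uint8)); np.savez(f"{n}1.npz",p=p,d=d)
    print(proj(n,ctrl.get_obs()['ee_pos']))
E
```

```text
t 1.43 p [0.5713 0.0984 0.1336] yaw [-179.8    0.4   43.9] F [-0.4  0.  -0.1] w -0.0003
x,y,z [0.0065, -0.0117, 0.0377] rot [-0.2, 0.4, -1.1]
x,y,z [0.0044, -0.0081, 0.0259] rot [0.0, 0.0, -0.0]
x,y,z [-0.0, 0.0, -0.0] rot [0.0, 0.0, -0.0]
x,y,z [-0.0, 0.0, -0.0] rot [0.0, 0.0, -0.0]
[235.24482143 177.12843527]
[240.04056041 218.79094662]
```

View pics/side1.png

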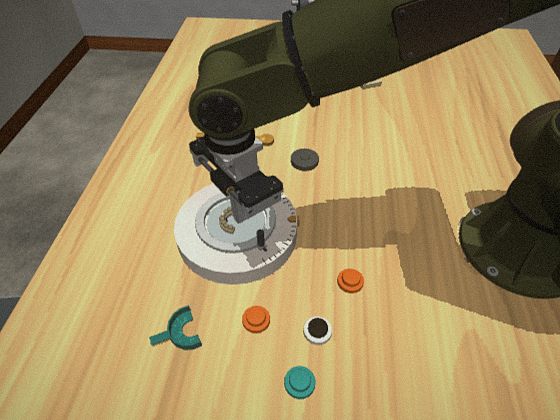

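View pics/top1.png

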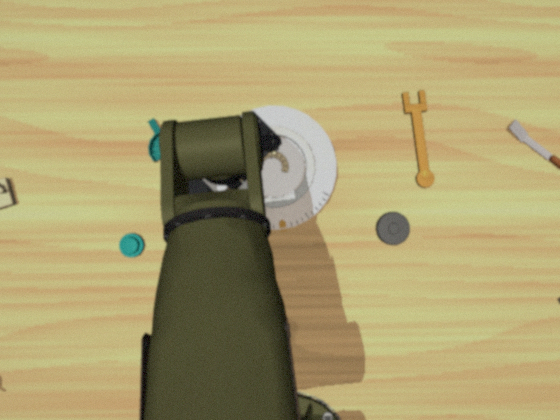

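```bash
python3 - <<'E'
from h import *
c=cv2.imread("pics/side1.png")[170:270,190:310]; cv2.imwrite("pics/c1.png",cv2.resize(c,None,fx=6,fy=6,interpolation=cv2.INTER_CUBIC))
E
```

```text
(no output)
```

View pics/c1.png

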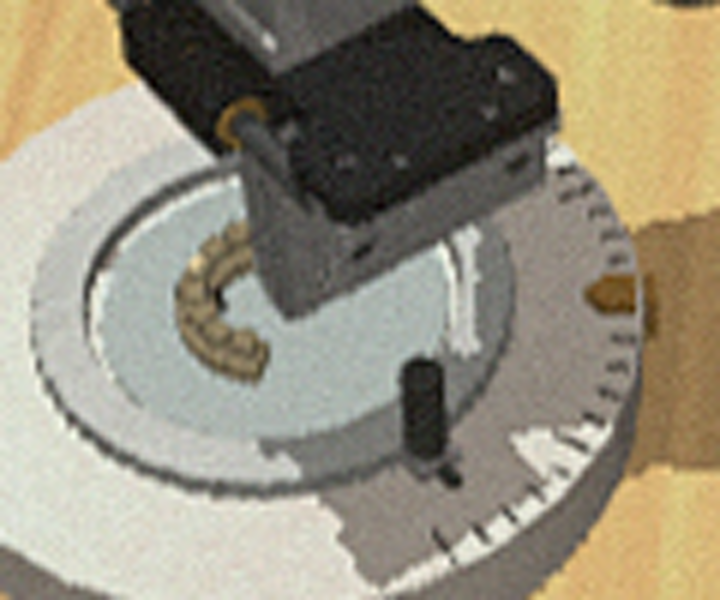

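```bash
python3 - <<'E'
from h import *
d=np.load("side1.npz")['d']; o=ctrl.get_obs(); R=Rn.from_euler('xyz',o['eef_rot']).as_matrix()
vv,uu=np.mgrid[170:270,190:310]; P=dep("side",uu,vv,d[170:270,190:310])
q=(P-o['ee_pos'])@R
m=(P[...,2]>.11)
for a in range(-150,20,10):
    s=m&(q[...,2]*1000>=a)&(q[...,2]*1000<a+10)
    if s.any(): print(a,s.sum(),(q[s].min(0)*1000).round(),(q[s].max(0)*1000).round())
for x,y in ((290,310),(300,280),(400,250),(500,200),(540,180),(350,280),(420,100)):
    print(x,y,(q[y//6,x//6]*1000).round(),P[y//6,x//6].round(3))
E
```

```text
-150 164 [ -26.  -86. -150.] [  34.  -11. -140.]
-140 1131 [ -32.  -91. -140.] [  36.    5. -130.]
-130 205 [ -33.  -91. -130.] [  36.   20. -120.]
-120 370 [ -33.  -88. -120.] [  36.   37. -110.]
-110 260 [ -31.  -83. -110.] [  36.   40. -100.]
-100 80 [ -30.  -83. -100.] [ 35.   1. -91.]
-70 14 [  9. -13. -67.] [ 11.   7. -60.]
-60 38 [  5. -15. -60.] [ 11.  11. -50.]
-50 41 [  2. -15. -50.] [ 11.  11. -41.]
-40 42 [  1. -15. -40.] [ 11.  10. -30.]
-30 37 [  1. -15. -30.] [ 11.  11. -20.]
-20 46 [ -1. -15. -20.] [ 11.   9. -10.]
-10 23 [ -2. -14. -10.] [11. 10. -1.]
0 2 [9. 0. 0.] [10.  2.  1.]
290 310 [ 10. -10. -11.] [0.571 0.114 0.144]
300 280 [  7. -14. -26.] [0.566 0.114 0.159]
400 250 [  15.  -81. -103.] [0.526 0.168 0.237]
500 200 [-17. -81. -99.] [0.503 0.146 0.233]
540 180 [-30. -83. -98.] [0.492 0.137 0.233]
350 280 [  30.  -81. -102.] [0.537 0.179 0.236]
420 100 [  -2.  -71. -138.] [0.521 0.149 0.272]
```

```bash
python3 -c "
from h import *
plan([.5585,.116,.070],45,4)"
```

```text
t 1.53 p [0.5709 0.0991 0.1338] yaw [-179.8    0.4   44.2] F [-0.3  0.  -0.2] w 0.0002
x,y,z [0.002, -0.0123, 0.038] rot [-0.2, 0.4, -0.8]
x,y,z [0.0012, -0.0083, 0.0258] rot [0.0, 0.0, -0.0]
x,y,z [0.0, -0.0, 0.0] rot [0.0, 0.0, -0.0]
x,y,z [0.0, -0.0, 0.0] rot [0.0, 0.0, -0.0]
```

Request:
step_arm(
  steps=[
    {"x": 0.002,"y": -0.0195,"z": 0.01,"ax": -0.2,"ay": 0.4,"az": -0.8,"claw": 0},
    {"x": 0.001,"y": -0.001,"z": 0.025,"ax": 0,"ay": 0,"az": 0,"claw": 0},
    {"x": 0,"y": 0,"z": 0.025,"ax": 0,"ay": 0,"az": 0,"claw": 0},
    {"x": 0,"y": 0,"z": 0.004,"ax": 0,"ay": 0,"az": 0,"claw": 0},
  ],
)

```text
time_s: 1.87
ee_pos: [0.5587, 0.1176, 0.0697]
eef_rot: [3.139, -0.003, 0.806]
force: [-0.3, -0.6, -0.8]
grip_width: 0.0003
```

```bash
cat >> h.py <<'E'
C=np.array([.599,.0293])
def arc(a,off=.015):
    a=np.radians(a); return C+.09*np.array([-np.cos(a),np.sin(a)])+off*np.array([np.sin(a),np.cos(a)])
def aplan(As,z=.07,off=.015):
    o=ctrl.get_obs(); p=o['ee_pos'].copy(); R=Rn.from_euler('xyz',o['eef_rot']).as_matrix()
    print("t",round(o['time_s'],2),"p",p.round(4),"rot",np.degrees(o['eef_rot']).round(1),"F",o['force'].round(1))
    for a in As:
        d=np.r_[arc(a,off),z]-p; Rt=Rn.from_euler('xyz',[np.pi,0,np.radians(90-a)]).as_matrix()
        w=Rn.from_matrix(R.T@Rt).as_rotvec(degrees=True).round(1); s=(R.T@d).round(4)
        print(a,s.tolist(),w.tolist()); p=p+R@s; R=R@Rn.from_rotvec(w,degrees=True).as_matrix()
E
python3 - <<'E'
from h import *
aplan([52,49,46,43,40])
p,d=vision.camera("side"); c=p[160:280,170:310,::-1]
cv2.imwrite("pics/c2.png",np.clip(cv2.resize(c,None,fx=5,fy=5,interpolation=cv2.INTER_CUBIC)*1.5,0,255).astype(np.uint8))
E
```

```text
t 1.87 p [0.5587 0.1176 0.0697] rot [179.8  -0.2  46.2] F [-0.3 -0.6 -0.8]
52 [-0.0082, 0.0033, -0.0003] [0.1, -0.2, 8.2]
49 [-0.0047, -0.0006, -0.0] [0.0, 0.0, -3.0]
46 [-0.0047, -0.0007, -0.0] [0.0, 0.0, -3.0]
43 [-0.0048, -0.0007, -0.0] [0.0, 0.0, -3.0]
40 [-0.0047, -0.0006, -0.0] [0.0, 0.0, -3.0]
```

View pics/c2.png

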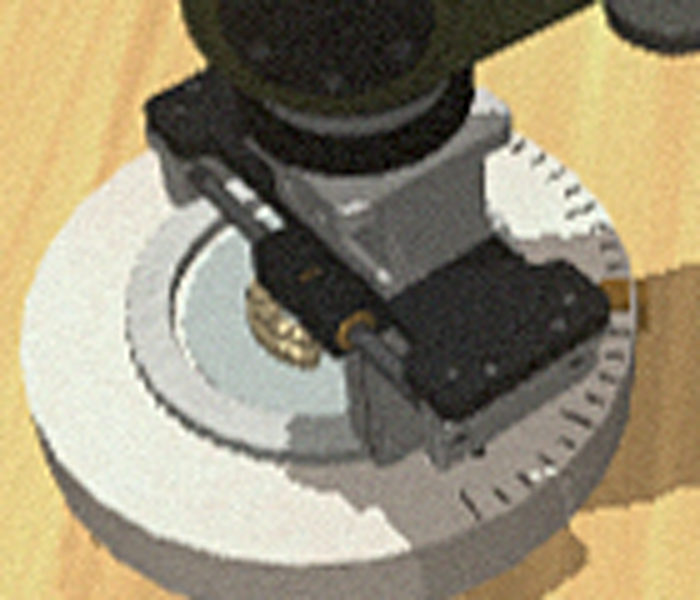

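Request:
step_arm(
  steps=[
    {"x": -0.008,"y": 0.003,"z": 0,"ax": 0,"ay": 0,"az": 3,"claw": 0},
    {"x": -0.005,"y": 0,"z": 0,"ax": 0,"ay": 0,"az": 0,"claw": 0},
    {"x": -0.005,"y": -0.0005,"z": 0,"ax": 0,"ay": 0,"az": -2,"claw": 0},
    {"x": -0.005,"y": -0.0005,"z": 0,"ax": 0,"ay": 0,"az": -3,"claw": 0},
  ],
)

```text
time_s: 2.25
ee_pos: [0.5452, 0.1008, 0.0745]
eef_rot: [3.136, -0.006, 0.853]
force: [1.4, 1.4, -1.5]
grip_width: 0.0004
```

```bash
python3 - <<'E'
from h import *
aplan([41,38,35,32,29,26])
E
```

```text
t 2.25 p [0.5452 0.1008 0.0745] rot [179.7  -0.4  48.9] F [ 1.4  1.4 -1.5]
41 [-0.0037, -0.0026, 0.0045] [0.3, -0.4, -0.1]
38 [-0.0047, -0.0006, -0.0] [0.0, 0.0, -3.0]
35 [-0.0048, -0.0007, -0.0] [-0.0, 0.0, -3.0]
32 [-0.0047, -0.0006, -0.0] [-0.0, 0.0, -3.0]
29 [-0.0047, -0.0007, -0.0] [-0.0, 0.0, -3.0]
26 [-0.0048, -0.0006, -0.0] [-0.0, 0.0, -3.0]
```

Request:
step_arm(
  steps=[
    {"x": -0.004,"y": -0.0025,"z": 0.0045,"ax": 0.3,"ay": -0.4,"az": -1,"claw": 0},
    {"x": -0.006,"y": -0.0006,"z": 0.0005,"ax": 0,"ay": 0,"az": -3,"claw": 0},
    {"x": -0.006,"y": -0.0007,"z": 0.0005,"ax": 0,"ay": 0,"az": -3,"claw": 0},
    {"x": -0.006,"y": -0.0007,"z": 0.0005,"ax": 0,"ay": 0,"az": -3,"claw": 0},
    {"x": -0.006,"y": -0.0007,"z": 0.0005,"ax": 0,"ay": 0,"az": -3,"claw": 0},
  ],
)

```text
time_s: 2.67
ee_pos: [0.5257, 0.0819, 0.0725]
eef_rot: [3.137, -0.003, 1.101]
force: [1.1, 0.8, -1.1]
grip_width: 0.0005
```

```bash
python3 - <<'E'
from h import *
aplan([26,22,18,14,10,6])
E
```

```text
t 2.67 p [0.5257 0.0819 0.0725] rot [179.7  -0.2  63.1] F [ 1.1  0.8 -1.1]
26 [-0.0001, -0.0011, 0.0025] [0.3, -0.2, -0.9]
22 [-0.0064, -0.0008, -0.0] [-0.0, 0.0, -4.0]
18 [-0.0063, -0.0008, -0.0] [-0.0, 0.0, -4.0]
14 [-0.0063, -0.0008, -0.0] [-0.0, 0.0, -4.0]
10 [-0.0063, -0.0009, -0.0] [-0.0, 0.0, -4.0]
6 [-0.0063, -0.0008, -0.0] [-0.0, 0.0, -4.0]
```

Request:
step_arm(
  steps=[
    {"x": -0.006,"y": -0.0015,"z": 0.002,"ax": 0.2,"ay": -0.2,"az": -4,"claw": 0},
    {"x": -0.0065,"y": -0.001,"z": 0.001,"ax": 0,"ay": 0,"az": -4,"claw": 0},
    {"x": -0.0065,"y": -0.001,"z": 0.0005,"ax": 0,"ay": 0,"az": -4,"claw": 0},
    {"x": -0.0065,"y": -0.001,"z": 0.0005,"ax": 0,"ay": 0,"az": -4,"claw": 0},
  ],
)

```text
time_s: 3.0
ee_pos: [0.5131, 0.0599, 0.0715]
eef_rot: [3.137, -0.001, 1.4]
force: [0.8, 0.7, -0.4]
grip_width: 0.0005
```

```bash
python3 - <<'E'
from h import *
aplan([10,6,2])
for n,(u0,v0,u1,v1) in (("side",(170,160,310,280)),("top",(200,95,350,245))):
    p,d=vision.camera(n); c=p[v0:v1,u0:u1,::-1]
    cv2.imwrite(f"pics/{n}3.png",np.clip(cv2.resize(c,None,fx=4,fy=4,interpolation=cv2.INTER_CUBIC)*1.5,0,255).astype(np.uint8))
E
```

```text
t 3.0 p [0.5131 0.0599 0.0715] rot [179.7  -0.   80.2] F [ 0.8  0.7 -0.4]
10 [-0.0003, -0.0, 0.0015] [0.3, -0.0, 0.2]
6 [-0.0063, -0.0009, -0.0001] [-0.0, -0.1, -4.0]
2 [-0.0063, -0.0008, 0.0001] [-0.0, 0.0, -4.0]
```

View pics/side3.png

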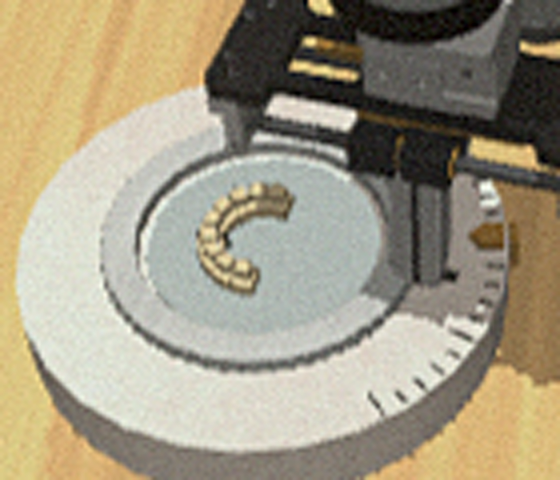

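View pics/top3.png

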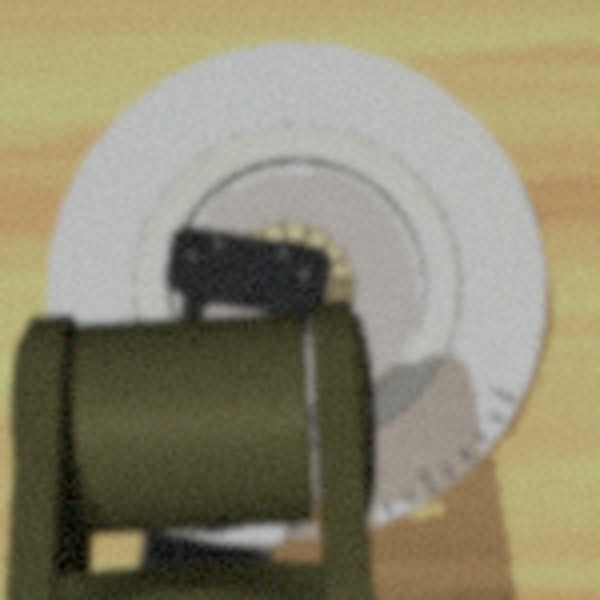

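Request:
step_arm(
  steps=[
    {"x": -0.005,"y": -0.0008,"z": 0.0015,"ax": 0.2,"ay": 0,"az": -3,"claw": 0},
    {"x": -0.005,"y": -0.0008,"z": 0.0005,"ax": 0,"ay": 0,"az": -3,"claw": 0},
    {"x": -0.004,"y": -0.0006,"z": 0.0003,"ax": 0,"ay": 0,"az": -2.5,"claw": 0},
    {"x": -0.003,"y": -0.0004,"z": 0,"ax": 0,"ay": 0,"az": -1.5,"claw": 0},
    {"x": -0.001,"y": 0,"z": 0,"ax": 0,"ay": 0,"az": -0.5,"claw": 0},
  ],
)

```text
time_s: 3.52
ee_pos: [0.5092, 0.0434, 0.0711]
eef_rot: [3.14, -0.001, 1.579]
force: [-0.3, 1.3, -0.2]
grip_width: 0.0003
```

```bash
python3 - <<'E'
from h import *
aplan([0,-2,-4,-6,-7])
n="side";u0,v0=255,190
ps=[vision.camera(n)[0].astype(float) for _ in range(4)]; p=np.mean(ps,0); c=p[v0:v0+60,u0:u0+60,::-1]
np.save("s4.npy",p)
cv2.imwrite(f"pics/{n}4.png",np.clip(cv2.resize(c,None,fx=10,fy=10,interpolation=cv2.INTER_CUBIC)*1.8,0,255).astype(np.uint8))
E
```

```text
t 3.52 p [0.5092 0.0434 0.0711] rot [ 1.799e+02 -1.000e-01  9.050e+01] F [-0.3  1.3 -0.2]
0 [0.0009, -0.0002, 0.0011] [0.1, -0.1, 0.5]
-2 [-0.0032, -0.0004, 0.0] [0.0, 0.0, -2.0]
-4 [-0.0031, -0.0005, 0.0] [0.0, 0.0, -2.0]
-6 [-0.0032, -0.0005, 0.0] [0.0, 0.0, -2.0]
-7 [-0.0016, -0.0002, 0.0] [0.0, 0.0, -1.0]
```

View pics/side4.png

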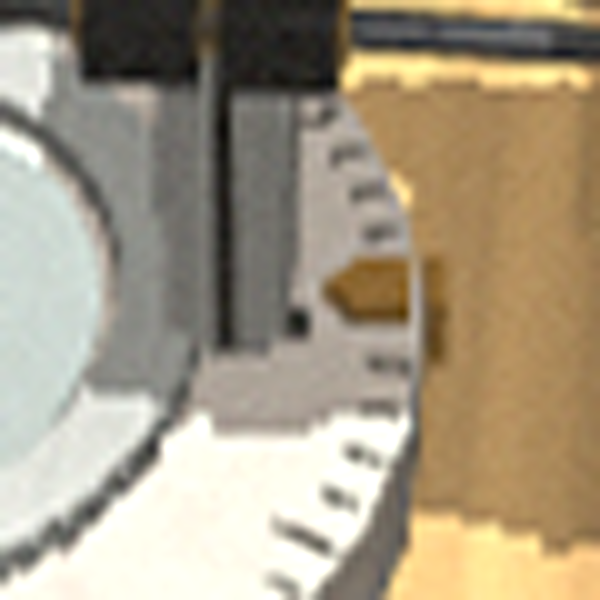

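```bash
python3 - <<'E'
from h import *
for k,X,Y,z in (("ptr",310,324,.053),("rid",322,291,.0505),("ridback",408,290,.051)):
    for c in ((.5991,.0329),):
        q=atz("side",255+X/10-.45,190+Y/10-.45,z)[:2]-c; print(k,np.hypot(*q),np.degrees(np.arctan2(q[1],-q[0])))
# predicted pixel of pointer tip at az, in crop coords
for a in (0,-2,-4,-6,-7,-8):
    r=np.radians(a); P=np.array([.5991-.106*np.cos(r),.0329+.106*np.sin(r),.053]); print(a,((proj("side",P)-[255,190]+.45)*10).round())
E
```

```text
ptr 0.10553585229352276 -1.7691611253853166
rid 0.10789226919487088 -7.8208810286668555
ridback 0.1258855967242952 -7.4677768816071595
0 [311. 336.]
-2 [312. 323.]
-4 [313. 309.]
-6 [313. 296.]
-7 [313. 289.]
-8 [313. 282.]
```

Request:
step_arm(
  steps=[
    {"x": -0.003,"y": -0.0006,"z": 0.0008,"ax": 0.1,"ay": -0.1,"az": -2,"claw": 0},
    {"x": -0.0025,"y": -0.0004,"z": 0,"ax": 0,"ay": 0,"az": -1.5,"claw": 0},
    {"x": -0.001,"y": 0,"z": 0,"ax": 0,"ay": 0,"az": -0.5,"claw": 0},
    {"x": 0,"y": 0,"z": 0,"ax": 0,"ay": 0,"az": 0,"claw": 0},
  ],
)

```text
time_s: 4.05
ee_pos: [0.5088, 0.0379, 0.0706]
eef_rot: [3.141, 0.0, 1.647]
force: [0.1, 0.2, -0.8]
grip_width: 0.0005
```

```bash
cat > look.py <<'E'
from h import *
import sys
aplan([-6,-7,-8])
n="side";u0,v0=265,200
ps=[vision.camera(n)[0].astype(float) for _ in range(6)]; p=np.mean(ps,0); c=p[v0:v0+40,u0:u0+40,::-1]
np.save("s.npy",p)
cv2.imwrite(f"pics/{sys.argv[1]}.png",np.clip(cv2.resize(c,None,fx=15,fy=15,interpolation=cv2.INTER_CUBIC)*1.8,0,255).astype(np.uint8))
E
python3 look.py side5
```

```text
t 4.05 p [0.5088 0.0379 0.0706] rot [180.    0.   94.4] F [ 0.1  0.2 -0.8]
-6 [-0.003, -0.0011, 0.0006] [0.0, 0.0, -1.6]
-7 [-0.0016, -0.0003, 0.0] [0.0, 0.0, -1.0]
-8 [-0.0015, -0.0002, 0.0] [0.0, 0.0, -1.0]
```

View pics/side5.png

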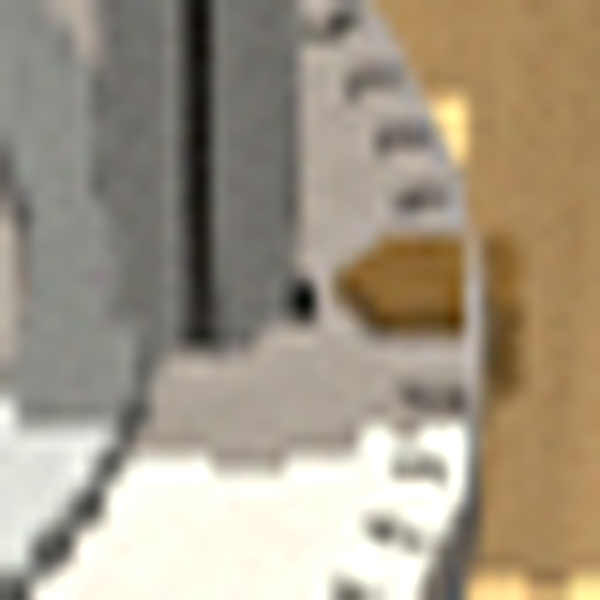

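```bash
cat > az.py <<'E'
from h import *
def az(X,Y,z,k=15,u0=265,v0=200):
    e=.5-.5/k
    q=atz("side",u0+X/k-e,v0+Y/k-e,z)[:2]-(.5991,.0329); return np.hypot(*q).round(4),np.degrees(np.arctan2(q[1],-q[0])).round(2)
E
python3 - <<'E'
from az import *
print("ptr",az(316,300,.053),"rid",az(334,282,.05),"mid",az(400,284,.0495), az(465,285,.0495))
# cyclic test: rider edges at top
print(az(380,237,.051),az(380,333,.045),az(380,320,.051))
E
```

```text
ptr (np.float64(0.1054), np.float64(-5.37)) rid (np.float64(0.1081), np.float64(-8.51)) mid (np.float64(0.1173), np.float64(-8.33)) (np.float64(0.1264), np.float64(-8.07))
(np.float64(0.1151), np.float64(-12.1)) (np.float64(0.1144), np.float64(-5.8)) (np.float64(0.1143), np.float64(-4.43))
```

Request:
step_arm(
  steps=[
    {"x": -0.002,"y": -0.0006,"z": 0.0004,"ax": 0,"ay": 0,"az": -1,"claw": 0},
    {"x": -0.0015,"y": -0.0003,"z": 0,"ax": 0,"ay": 0,"az": -1,"claw": 0},
    {"x": -0.0004,"y": 0,"z": 0,"ax": 0,"ay": 0,"az": -0.5,"claw": 0},
    {"x": 0,"y": 0,"z": 0,"ax": 0,"ay": 0,"az": 0,"claw": 0},
  ],
)

```text
time_s: 4.68
ee_pos: [0.5083, 0.0339, 0.0704]
eef_rot: [3.14, 0.0, 1.695]
force: [-0.5, 1.5, 0.5]
grip_width: 0.0003
```

```bash
python3 look.py side6
```

```text
t 4.68 p [0.5083 0.0339 0.0704] rot [179.9   0.   97.1] F [-0.5  1.5  0.5]
-6 [0.001, -0.0003, 0.0004] [0.1, 0.0, 1.1]
-7 [-0.0016, -0.0002, -0.0] [-0.0, 0.0, -1.0]
-8 [-0.0016, -0.0003, -0.0] [-0.0, -0.0, -1.0]
```

View pics/side6.png

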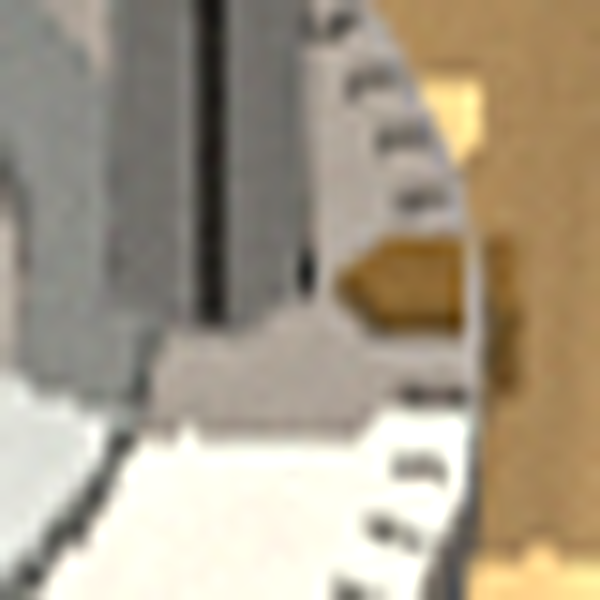

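Request:
step_arm(
  steps=[
    {"x": 0.008,"y": 0,"z": 0,"ax": 0,"ay": 0,"az": 0,"claw": 0},
    {"x": 0.02,"y": 0,"z": 0,"ax": 0,"ay": 0,"az": 0,"claw": 0},
    {"x": 0.005,"y": 0,"z": -0.03,"ax": 0,"ay": 0,"az": 0,"claw": 0},
    {"x": 0,"y": 0,"z": -0.03,"ax": 0,"ay": 0,"az": 0,"claw": 0},
  ],
)

```text
time_s: 5.32
ee_pos: [0.5012, 0.0685, 0.1265]
eef_rot: [-3.133, -0.0, 1.692]
force: [-1.0, -0.2, 1.0]
grip_width: 0.0007
```

```bash
python3 -c "
from h import *
plan([.414,.237,.10],95,8,vmax=.038)"
```

```text
t 5.32 p [0.5012 0.0685 0.1265] yaw [-179.5   -0.    97. ] F [-1.  -0.2  1. ] w 0.0007
x,y,z [0.0353, -0.0131, 0.0054] rot [-0.5, 0.0, 2.0]
x,y,z [0.0348, -0.0143, 0.0052] rot [0.0, 0.0, -0.0]
x,y,z [0.0348, -0.0144, 0.0053] rot [0.0, 0.0, -0.0]
x,y,z [0.0348, -0.0143, 0.0052] rot [0.0, 0.0, -0.0]
x,y,z [0.0348, -0.0144, 0.0053] rot [0.0, 0.0, -0.0]
x,y,z [0.0014, -0.0005, 0.0002] rot [0.0, 0.0, -0.0]
x,y,z [-0.0, -0.0, 0.0] rot [0.0, 0.0, -0.0]
x,y,z [-0.0, -0.0, 0.0] rot [0.0, 0.0, -0.0]
```

Request:
step_arm(
  steps=[
    {"x": 0.035,"y": -0.013,"z": 0.003,"ax": -0.5,"ay": 0,"az": 2,"claw": 0},
    {"x": 0.035,"y": -0.0145,"z": 0.005,"ax": 0,"ay": 0,"az": 0,"claw": 0},
    {"x": 0.035,"y": -0.0145,"z": 0.005,"ax": 0,"ay": 0,"az": 0,"claw": 0},
    {"x": 0.035,"y": -0.0145,"z": 0.005,"ax": 0,"ay": 0,"az": 0,"claw": 0},
    {"x": 0.033,"y": -0.0145,"z": 0.005,"ax": 0,"ay": 0,"az": 0,"claw": 0},
  ],
)

```text
time_s: 5.73
ee_pos: [0.4164, 0.2387, 0.11]
eef_rot: [3.127, -0.001, 1.647]
force: [1.2, 1.0, -0.2]
grip_width: 0.0007
```

```bash
python3 - <<'E'
from h import *
plan([.414,.237,.05],95,3)
for n,(u0,v0) in (("top",(245,195)),("side",(265,200))):
    p=np.mean([vision.camera(n)[0].astype(float) for _ in range(8)],0); np.save(n+"7.npy",p)
    c=p[v0:v0+40,u0:u0+60 if n=="top" else u0+40,::-1]
    cv2.imwrite(f"pics/{n}7.png",np.clip(cv2.resize(c,None,fx=13 if n=="top" else 15,fy=13 if n=="top" else 15,interpolation=cv2.INTER_CUBIC)*1.8,0,255).astype(np.uint8))
E
```

```text
t 5.73 p [0.4164 0.2387 0.11  ] yaw [179.2  -0.   94.4] F [ 1.2  1.  -0.2] w 0.0007
x,y,z [-0.0011, -0.0023, 0.0399] rot [0.8, -0.0, -0.6]
x,y,z [-0.0005, -0.0008, 0.0201] rot [0.0, -0.0, -0.0]
x,y,z [0.0, -0.0, -0.0] rot [0.0, -0.0, -0.0]
```

View pics/top7.png

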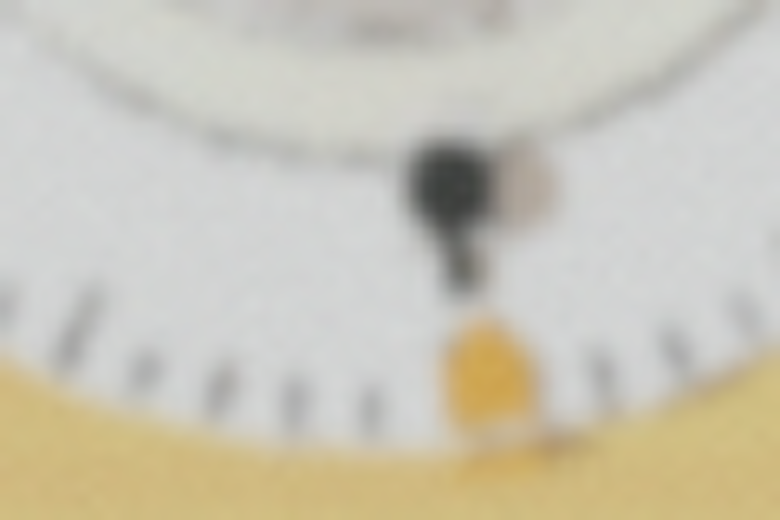

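View pics/side7.png

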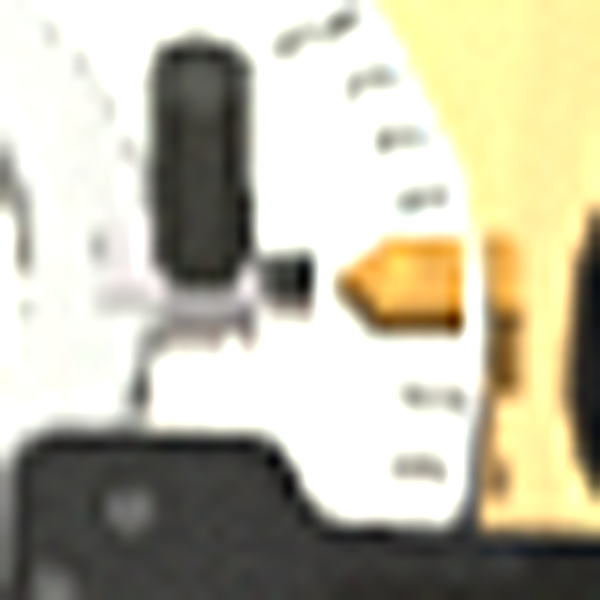

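```bash
cat > meas.py <<'E'
from h import *
def meas(p,c=(.6021,.0276)):
    p=p.astype(np.float32); k=8; u0,v0=245,195
    c0=cv2.resize(p[v0:v0+40,u0:u0+60],None,fx=k,fy=k,interpolation=cv2.INTER_CUBIC)
    e=.5-.5/k; vv,uu=np.mgrid[0:40*k,0:60*k]; U=u0+uu/k-e; V=v0+vv/k-e
    X=atz("top",U,V,.052)[...,:2]-np.array(c); r=np.hypot(X[...,0],X[...,1])*1000; a=np.degrees(np.arctan2(X[...,1],-X[...,0]))
    R,G,B=[c0[...,i] for i in range(3)]
    br=c0.mean(2); bg=np.median(br[(r>98)&(r<108)])
    for nm,lo,hi,w in (("ptr",97,106,np.clip(bg-br-15,0,None)*(abs(a+8)<8)),("post",84,94,np.clip(bg*.6-br,0,None)*(abs(a+8)<12)),
        ("tip",109,113,np.clip((R-B)-25,0,None)),("rider",113,125,np.clip((R-B)-25,0,None))):
        for s in np.linspace(lo,hi,4)[:-1]:
            m=(r>=s)&(r<s+(hi-lo)/3); W=w*m; print(nm,round(s,1),"az",round(float((W*a).sum()/W.sum()),2) if W.sum()>0 else None,int(W.sum()))
if __name__=="__main__":
    meas(np.load("top7.npy"))
    meas(np.load("top0.npz")['p'])
E
python3 meas.py
```

```text
ptr 97.0 az -7.02 10566
ptr 100.0 az -7.1 9446
ptr 103.0 az -7.04 3783
post 84.0 az -7.2 16007
post 87.3 az -7.12 17401
post 90.7 az -7.09 11197
tip 109.0 az -7.9 237
tip 110.3 az -7.82 1683
tip 111.7 az -7.87 3739
rider 113.0 az -7.84 22843
rider 117.0 az -7.87 30047
rider 121.0 az -7.82 24046
ptr 97.0 az None 0
ptr 100.0 az None 0
ptr 103.0 az None 0
post 84.0 az None 0
post 87.3 az None 0
post 90.7 az None 0
tip 109.0 az -7.99 80
tip 110.3 az -7.89 1176
tip 111.7 az -7.91 2797
rider 113.0 az -7.81 18840
rider 117.0 az -7.91 24671
rider 121.0 az -7.81 19255
```

```bash
python3 -c "
from h import *
plan([.5085,.062,.115],97.5,7,vmax=.038)"
```

```text
t 6.53 p [0.4177 0.2367 0.1099] yaw [179.2  -0.   94.4] F [-0.1 -0.8 -0. ] w 0.0007
x,y,z [-0.0349, 0.0149, -0.0008] rot [0.8, -0.0, -3.1]
x,y,z [-0.0357, 0.013, -0.001] rot [-0.0, -0.0, -0.0]
x,y,z [-0.0357, 0.013, -0.001] rot [-0.0, -0.0, -0.0]
x,y,z [-0.0357, 0.013, -0.001] rot [-0.0, -0.0, -0.0]
x,y,z [-0.0357, 0.013, -0.001] rot [-0.0, -0.0, -0.0]
x,y,z [-0.0065, 0.0023, -0.0002] rot [-0.0, -0.0, -0.0]
x,y,z [-0.0, 0.0, 0.0] rot [-0.0, -0.0, -0.0]
```

Request:
step_arm(
  steps=[
    {"x": -0.035,"y": 0.015,"z": -0.003,"ax": 0.8,"ay": 0,"az": -3,"claw": 0},
    {"x": -0.036,"y": 0.013,"z": -0.002,"ax": 0,"ay": 0,"az": 0,"claw": 0},
    {"x": -0.036,"y": 0.013,"z": -0.001,"ax": 0,"ay": 0,"az": 0,"claw": 0},
    {"x": -0.034,"y": 0.013,"z": 0,"ax": 0,"ay": 0,"az": 0,"claw": 0},
    {"x": -0.02,"y": 0.008,"z": 0,"ax": 0,"ay": 0,"az": 0,"claw": 0},
  ],
)

```text
time_s: 6.95
ee_pos: [0.4996, 0.0821, 0.1166]
eef_rot: [-3.141, -0.001, 1.711]
force: [-0.9, -0.4, 0.2]
grip_width: 0.0002
```

```bash
python3 -c "
from h import *
plan([.5085,.060,.0705],97.5,3,vmax=.038)"
```

```text
t 6.95 p [0.4996 0.0821 0.1166] yaw [-180.   -0.   98.] F [-0.9 -0.4  0.2] w 0.0002
x,y,z [-0.017, 0.0042, 0.0337] rot [-0.0, -0.0, 0.5]
x,y,z [-0.0062, 0.0016, 0.0124] rot [-0.0, -0.0, 0.0]
x,y,z [0.0, -0.0, -0.0] rot [-0.0, -0.0, 0.0]
```

Request:
step_arm(
  steps=[
    {"x": -0.012,"y": 0.004,"z": 0.02,"ax": 0,"ay": 0,"az": 0.5,"claw": 0},
    {"x": -0.006,"y": 0.002,"z": 0.018,"ax": 0,"ay": 0,"az": 0,"claw": 0},
    {"x": 0,"y": 0,"z": 0.007,"ax": 0,"ay": 0,"az": 0,"claw": 0},
    {"x": 0,"y": 0,"z": 0,"ax": 0,"ay": 0,"az": 0,"claw": 0},
  ],
)

```text
time_s: 7.28
ee_pos: [0.511, 0.0594, 0.0709]
eef_rot: [3.139, -0.0, 1.695]
force: [-0.5, 0.4, 0.1]
grip_width: 0.0004
```

```bash
python3 -c "
from h import *
plan([.5082,.0326,.0705],97.5,6,vmax=.008)"
```

```text
t 7.28 p [0.511  0.0594 0.0709] yaw [179.8  -0.   97.1] F [-0.5  0.4  0.1] w 0.0004
x,y,z [-0.0078, -0.0018, 0.0001] rot [0.2, -0.0, -0.4]
x,y,z [-0.0078, -0.0019, 0.0001] rot [-0.0, -0.0, 0.0]
x,y,z [-0.0078, -0.0019, 0.0001] rot [-0.0, -0.0, 0.0]
x,y,z [-0.0028, -0.0007, 0.0001] rot [-0.0, -0.0, 0.0]
x,y,z [-0.0, 0.0, -0.0] rot [-0.0, -0.0, 0.0]
x,y,z [-0.0, 0.0, -0.0] rot [-0.0, -0.0, 0.0]
```

Request:
step_arm(
  steps=[
    {"x": -0.008,"y": -0.002,"z": 0,"ax": 0.2,"ay": 0,"az": -0.4,"claw": 0},
    {"x": -0.007,"y": -0.002,"z": 0,"ax": 0,"ay": 0,"az": 0,"claw": 0},
    {"x": -0.004,"y": -0.001,"z": 0,"ax": 0,"ay": 0,"az": 0,"claw": 0},
    {"x": -0.001,"y": 0,"z": 0,"ax": 0,"ay": 0,"az": 0,"claw": 0},
  ],
)

```text
time_s: 7.62
ee_pos: [0.5083, 0.0389, 0.0729]
eef_rot: [-3.142, -0.0, 1.706]
force: [0.5, 0.2, 0.1]
grip_width: -0.0001
```

```bash
python3 -c "
from h import *
plan([.5082,.0326,.0705],97.5,4,vmax=.008)"
```

```text
t 7.62 p [0.5083 0.0389 0.0729] yaw [-180.    -0.    97.7] F [0.5 0.2 0.1] w -0.0001
x,y,z [-0.0062, -0.001, 0.0024] rot [-0.0, -0.0, 0.2]
x,y,z [-0.0, 0.0, -0.0] rot [-0.0, -0.0, 0.0]
x,y,z [-0.0, 0.0, -0.0] rot [-0.0, -0.0, 0.0]
x,y,z [-0.0, 0.0, -0.0] rot [-0.0, -0.0, 0.0]
```

Request:
step_arm(
  steps=[
    {"x": -0.003,"y": -0.0005,"z": 0.001,"ax": 0,"ay": 0,"az": 0,"claw": 0},
    {"x": -0.0015,"y": -0.0003,"z": 0.0005,"ax": 0,"ay": 0,"az": 0,"claw": 0},
    {"x": 0,"y": 0,"z": 0,"ax": 0,"ay": 0,"az": 0,"claw": 0},
  ],
)

```text
time_s: 7.87
ee_pos: [0.5086, 0.0339, 0.0727]
eef_rot: [3.139, 0.0, 1.706]
force: [0.7, 0.1, -0.1]
grip_width: 0.0005
```

Request:
step_arm(
  steps=[
    {"x": -0.001,"y": 0,"z": 0.0005,"ax": 0,"ay": 0,"az": 0,"claw": 0},
    {"x": -0.0003,"y": 0,"z": 0,"ax": 0,"ay": 0,"az": 0,"claw": 0},
  ],
)

```text
time_s: 8.03
ee_pos: [0.5089, 0.0329, 0.0725]
eef_rot: [3.139, -0.0, 1.706]
force: [-0.6, 1.6, 0.0]
grip_width: 0.0005
```

```bash
python3 look.py side8
```

```text
t 8.03 p [0.5089 0.0329 0.0725] rot [179.8  -0.   97.8] F [-0.6  1.6  0. ]
-6 [0.002, -0.0007, 0.0025] [0.2, -0.0, 1.8]
-7 [-0.0016, -0.0002, 0.0] [-0.0, -0.0, -1.0]
-8 [-0.0016, -0.0003, 0.0] [-0.0, -0.0, -1.0]
```

View pics/side8.png

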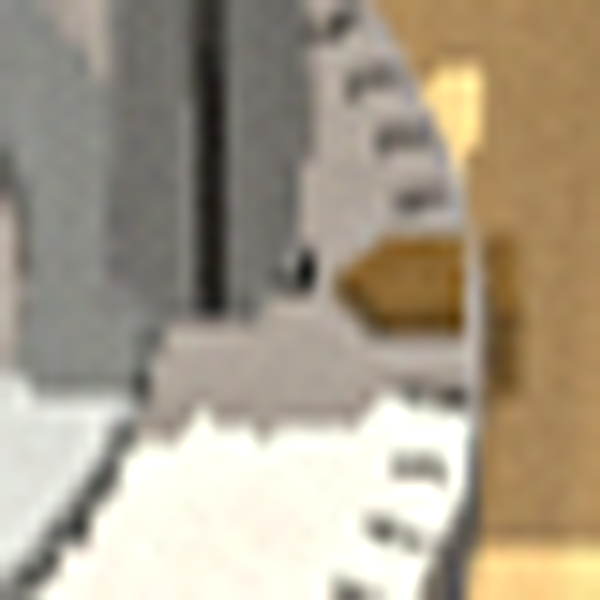

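Request:
step_arm(
  steps=[
    {"x": 0.008,"y": 0,"z": 0,"ax": 0,"ay": 0,"az": 0,"claw": 0},
    {"x": 0.02,"y": 0,"z": 0,"ax": 0,"ay": 0,"az": 0,"claw": 0},
    {"x": 0.005,"y": 0,"z": -0.03,"ax": 0,"ay": 0,"az": 0,"claw": 0},
    {"x": 0,"y": 0,"z": -0.03,"ax": 0,"ay": 0,"az": 0,"claw": 0},
  ],
)

```text
time_s: 8.67
ee_pos: [0.5011, 0.0674, 0.1285]
eef_rot: [-3.134, -0.0, 1.705]
force: [-0.6, -0.1, 0.8]
grip_width: 0.0005
```

Request:
step_arm(
  steps=[
    {"x": 0.035,"y": -0.013,"z": 0.003,"ax": -0.2,"ay": 0,"az": 2,"claw": 0},
    {"x": 0.035,"y": -0.0145,"z": 0.005,"ax": 0,"ay": 0,"az": 0,"claw": 0},
    {"x": 0.035,"y": -0.0145,"z": 0.005,"ax": 0,"ay": 0,"az": 0,"claw": 0},
    {"x": 0.035,"y": -0.0145,"z": 0.005,"ax": 0,"ay": 0,"az": 0,"claw": 0},
    {"x": 0.033,"y": -0.0145,"z": 0.005,"ax": 0,"ay": 0,"az": 0,"claw": 0},
  ],
)

```text
time_s: 9.08
ee_pos: [0.4141, 0.2363, 0.1122]
eef_rot: [3.132, -0.0, 1.66]
force: [1.9, 0.1, -0.1]
grip_width: 0.0003
```

```bash
python3 - <<'E'
from meas import *
plan([.414,.237,.03],95,4)
p=np.mean([vision.camera("top")[0].astype(float) for _ in range(8)],0); np.save("top9.npy",p); meas(p)
E
```

```text
t 9.08 p [0.4141 0.2363 0.1122] yaw [179.4  -0.   95.1] F [ 1.9  0.1 -0.1] w 0.0003
x,y,z [0.0003, -0.0004, 0.04] rot [0.6, -0.0, 0.1]
x,y,z [0.0003, -0.0, 0.04] rot [-0.0, -0.0, 0.0]
x,y,z [0.0, -0.0, 0.0022] rot [-0.0, -0.0, 0.0]
x,y,z [0.0, -0.0, -0.0] rot [-0.0, -0.0, 0.0]
ptr 97.0 az -7.38 10632
ptr 100.0 az -7.48 8985
ptr 103.0 az -7.49 3455
post 84.0 az -8.06 16261
post 87.3 az -7.82 18162
post 90.7 az -7.75 11771
tip 109.0 az -7.87 237
tip 110.3 az -7.81 1674
tip 111.7 az -7.86 3753
rider 113.0 az -7.83 22786
rider 117.0 az -7.88 30071
rider 121.0 az -7.84 24186
```

Request:
step_arm(
  steps=[
    {"x": 0,"y": 0,"z": 0.035,"ax": 0.6,"ay": 0,"az": 0,"claw": 0},
    {"x": 0,"y": 0,"z": 0.03,"ax": 0,"ay": 0,"az": 0,"claw": 0},
    {"x": 0,"y": 0,"z": 0.012,"ax": 0,"ay": 0,"az": 0,"claw": 0},
    {"x": 0,"y": 0,"z": 0,"ax": 0,"ay": 0,"az": 0,"claw": 0},
  ],
)

```text
time_s: 9.82
ee_pos: [0.4198, 0.2312, 0.0344]
eef_rot: [3.138, -0.002, 1.652]
force: [0.1, 0.3, -1.2]
grip_width: 0.0003
```

```bash
python3 - <<'E'
from h import *
plan([.414,.237,.022],95,1)
p,d=vision.camera("side"); c=p[270:370,260:380,::-1]
cv2.imwrite("pics/s10.png",np.clip(cv2.resize(c,None,fx=6,fy=6,interpolation=cv2.INTER_CUBIC)*1.6,0,255).astype(np.uint8))
E
```

```text
t 9.82 p [0.4198 0.2312 0.0344] yaw [ 1.798e+02 -1.000e-01  9.460e+01] F [ 0.1  0.3 -1.2] w 0.0003
x,y,z [0.0062, -0.0053, 0.0124] rot [0.2, -0.1, -0.4]
```

View pics/s10.png

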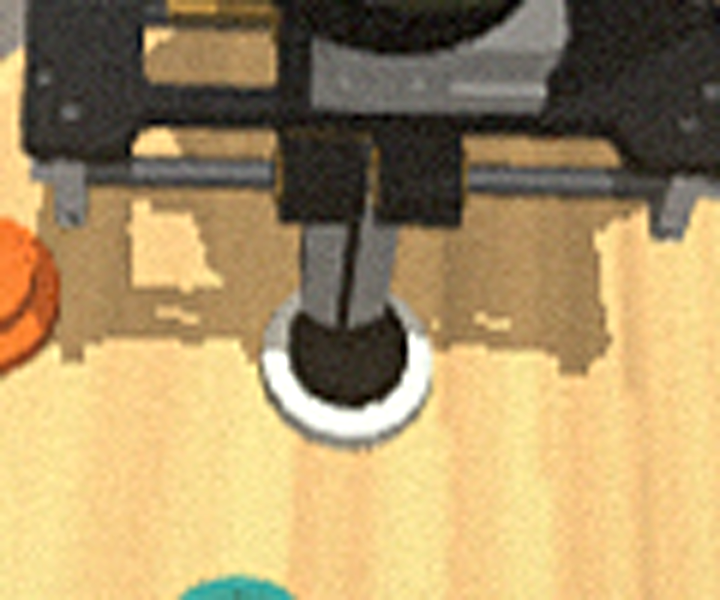

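Request:
step_arm(
  steps=[
    {"x": 0.006,"y": -0.005,"z": 0.004,"ax": 0,"ay": 0,"az": 0,"claw": 0},
    {"x": 0,"y": 0,"z": 0.004,"ax": 0,"ay": 0,"az": 0,"claw": 0},
    {"x": 0,"y": 0,"z": 0.002,"ax": 0,"ay": 0,"az": 0,"claw": 0},
  ],
)

```text
time_s: 10.12
ee_pos: [0.4161, 0.2372, 0.0274]
eef_rot: [3.133, -0.004, 1.65]
force: [0.4, 0.0, -1.0]
grip_width: 0.0004
```

Request:
step_arm(
  steps=[
    {"x": 0,"y": -0.001,"z": 0.004,"ax": 0.4,"ay": -0.2,"az": 0,"claw": 0},
    {"x": 0,"y": 0,"z": 0.004,"ax": 0,"ay": 0,"az": 0,"claw": 0},
    {"x": 0,"y": 0,"z": 0.003,"ax": 0,"ay": 0,"az": 0,"claw": 0},
  ],
)

```text
time_s: 10.37
ee_pos: [0.4157, 0.2376, 0.0172]
eef_rot: [3.138, -0.001, 1.65]
force: [-3.0, -2.1, 4.6]
grip_width: 0.0008
```

Request:
step_arm(
  steps=[
    {"x": 0,"y": 0,"z": 0.002,"ax": 0,"ay": 0,"az": 0,"claw": 0},
    {"x": 0,"y": 0,"z": 0.0015,"ax": 0,"ay": 0,"az": 0,"claw": 0},
  ],
)

```text
time_s: 10.53
ee_pos: [0.416, 0.2378, 0.0155]
eef_rot: [3.138, -0.001, 1.65]
force: [-17.0, -7.9, 44.5]
grip_width: 0.0004
```

Request:
step_arm(
  steps=[
    {"x": 0,"y": 0,"z": -0.006,"ax": 0,"ay": 0,"az": 0,"claw": 0},
    {"x": 0,"y": 0,"z": -0.02,"ax": 0,"ay": 0,"az": 0,"claw": 0},
    {"x": 0,"y": 0,"z": -0.035,"ax": 0,"ay": 0,"az": 0,"claw": 0},
    {"x": 0,"y": 0,"z": -0.035,"ax": 0,"ay": 0,"az": 0,"claw": 0},
    {"x": 0,"y": 0,"z": 0,"ax": 0,"ay": 0,"az": 0,"claw": 0},
  ],
)

```text
time_s: 10.95
ee_pos: [0.4154, 0.2375, 0.1146]
eef_rot: [3.14, 0.0, 1.65]
force: [0.6, 0.6, 0.9]
grip_width: 0.0004
```

```bash
python3 - <<'E'
from meas import *
o=ctrl.get_obs(); print(o['ee_pos'],o['force'],o['time_s'])
p,_=vision.camera("top"); cv2.imwrite("pics/t11.png",np.clip(p[:,:,::-1]*1.5,0,255).astype(np.uint8)); meas(p)
p,d=vision.camera("side"); cv2.imwrite("pics/s11.png",np.clip(p[:,:,::-1]*1.5,0,255).astype(np.uint8))
print(dep("side",np.array([318,316]),np.array([327,332]),d[[327,332],[318,316]]))
E
```

```text
[0.41543883 0.23748086 0.11460771] [0.55532735 0.57058407 0.9107835 ] 10.95
ptr 97.0 az -7.41 10839
ptr 100.0 az -7.46 9098
ptr 103.0 az -7.42 3758
post 84.0 az -8.08 16369
post 87.3 az -7.82 17364
post 90.7 az -7.78 11346
tip 109.0 az -7.9 185
tip 110.3 az -7.8 1643
tip 111.7 az -7.87 3776
rider 113.0 az -7.82 22983
rider 117.0 az -7.86 30667
rider 121.0 az -7.79 24282
[[0.41446131 0.24113056 0.02089078]
 [0.41749952 0.25074708 0.02032021]]
```

View pics/s11.png

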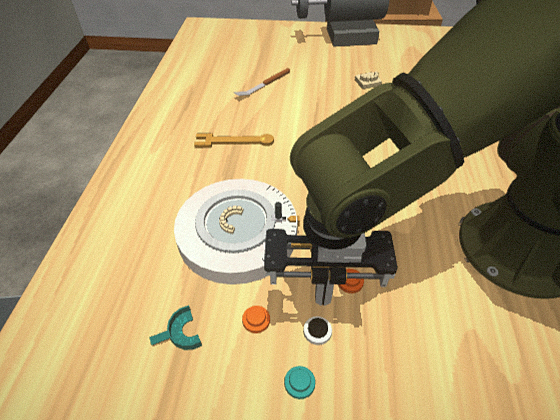

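View pics/t11.png

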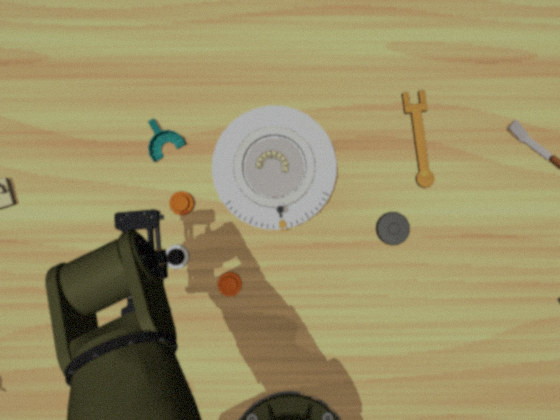

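```bash
python3 -c "
from station import ticket
print(ticket.hand_in())"
```

```text
the job is handed in; nothing more can be done
None
```

The ring is set to the index rider, the lamp button has been pressed and released, and the job is handed in at about 11 s.

- **Ring:** I pushed the lever post around with the closed fingertips only. After the first push the top camera put the pointer about 0.75° short. I pushed a little more, then measured again:

  | Part | Angle (my azimuth measure, top camera) |
  |---|---|
  | Pointer | −7.4° |
  | Lever post | −7.8° |
  | Rider | −7.85° |

  So the ring is within about 0.1–0.4° of the rider. The pointer and post readings differ slightly; part of that is probably the pointer's shadow.
- **Lamp button:** I pressed until the fingertip reached 15.5 mm, about the bottom of its travel (16 mm). The upward reaction then rose sharply from about 5 N to 44 N, which I took as the end stop. That 44 N was more than I intended. It is under the 120 N wrist limit, and only the fingertips touched the button. After release the button top read about 21 mm, the same as before the press.
- **Rest of the bench:** The rider's angle is unchanged. In the pictures the denture, wheel, tray, wrench and coloured buttons look to be where they were. The robot was touching nothing at hand-in.
- **Camera disagreement:** The two cameras differed by 3–7 mm in absolute position. I corrected the side camera using the fingers as a reference. For the final angle I relied on the top camera, which looks nearly straight down there.

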